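# Clamp a reagent bottle on the bench shaker and start it

## Task

Get the screw-capped bottle shaking: of the three bottles standing together, take the one without a spout and stand it on the shaker's platform in the V-shaped cradle, keeping it upright. Slide the clamp bar with the knob up until you feel it press the bottle firmly home in the cradle and leave it there, and only then push the low flat start button fully in and let it spring out again. Leave the mushroom-headed stop button and the other bottles alone.

Things in the scene. Friction and masses are not known exactly. Their poses are not given: they have to be found in the camera images.
- bottle: Screw-capped laboratory bottle standing on the bench, the only one of the three bottles there without a spout: 56 mm diameter, 120 mm high, about 0.2 kg; round body up to 74 mm, cap of 34 mm diameter from 84 mm to the top. Origin at the centre of its underside, z up.
- wash_1: Wash bottle with a thin bent spout, 64 x 92 x 168 mm, a bystander to be left alone. Origin on the bench; its round body (64 mm diameter, 100 mm high, cap to 139 mm) is centred 14 mm from the origin along its own +y.
- wash_2: The other wash bottle with a bent spout, 92 x 64 x 168 mm, a bystander to be left alone. Origin on the bench; its round body (64 mm diameter) is centred 14 mm from the origin along its own +x.
- shaker: Bench shaker fixed to the bench, white housing 290 x 260 mm; origin on the bench under its middle, +x to its back, +y to its left. Its front console slopes 20 degrees to the robot: from right to left start button, dial, display, stop button. Behind it the platform, its dark mat 95 mm above the bench, carries the fixed V cradle (right) and the clamp bar on two rails (left).
- seat (a point): Point on the platform's mat where the centre of the bottle's underside is when the bottle is fully home in the V cradle. Axes as the shaker's. The cradle is a 120 degree V with rubber faces, 44 mm high above the mat, its point at the -y side, open to +y.
- clamp_face (a point): Middle of the clamp bar's flat rubber face, 33 mm above the mat; the face looks to the shaker's -y, towards the cradle. The bar runs along the shaker's x, 14 mm thick, its top 45 mm above the mat. Axes as the shaker's.
- clamp_knob (a point): Centre of the black upright knob on the front end of the clamp bar: 25 mm diameter, from 18 mm below to 19 mm above this point (the point is 68 mm above the mat), free all round, to be pinched or pushed from above. 106 mm towards the front from the middle of the bar's face.
- clamp_bar (a joint): Position of the clamp bar in m: 0 fully open (left), grows as it slides to the cradle (the shaker's -y), at most 0.118; about 0.097 with the bottle clamped home. It drags with about 2.5 N and stays where it is left.
- start_button_top (a point): Centre of the top of the start button, a low flat round push button, 31 mm diameter, standing 14.5 mm off the sloping console at its right end. The point's z axis points out of the console, against the way to push.
- start_button (a joint): Travel of the start button in m: 0 out, 0.006 fully in (about 5 N); its spring brings it out again.
- stop_button_top (a point): Centre of the top of the stop button, a mushroom head of 40 mm diameter standing 29 mm off the console at its left end. Not to be pushed.
- stop_button (a joint): Travel of the stop button in m: 0 out, 0.006 fully in.
There are look-alikes about, which are no part of the job. What is shaped like the bottle but green or orange is not meant.

How it is judged:
On the way, in this order (a step that is already met when the one before it is completed fails the run):
1. the screw-capped bottle stands upright on the platform in or close to the cradle (horizontal distance between bottle and seat below 0.03 m and z of bottle in the frame of seat below 0.004 m and angle between bottle's own z axis and vertical below 0.1 rad), for 0.2 s.
2. the clamp bar presses the bottle home in the cradle (more than 2 N, bottle within 8 mm of its seat) (horizontal distance between bottle and seat below 0.008 m and contact force between clamp_bar and bottle above 2 N and angle between bottle's own z axis and vertical below 0.1 rad), for 0.1 s.
3. the start button is pushed fully in (more than 5 of its 6 mm) (value of joint start_button above 0.005 m), for 0.05 s.
4. the start button has sprung out again (value of joint start_button below 0.001 m), for 0.1 s.
At the end, for the whole second after the job is handed in: The bottle stands upright (within 0.06 rad) and still on the platform, within 8 mm of its seat in the cradle, with the clamp bar's face against it (gap under 2 mm); both buttons are out (horizontal distance between bottle and seat below 0.008 m and z of bottle in the frame of seat below 0.004 m and angle between bottle's own z axis and vertical below 0.06 rad and y of bottle in the frame of clamp_face above -0.03 m and linear speed of bottle below 0.02 m/s and value of joint each of start_button, stop_button below 0.001 m); the robot touches nothing.
It fails at once if the start button pushed before the bottle is clamped in the cradle (value of joint start_button above 0.003 m and (horizontal distance between bottle and seat above 0.012 m or y of bottle in the frame of clamp_face below -0.032 m)).
It fails at once if the stop button pushed (value of joint stop_button above 0.002 m).
It fails at once if the bottle tipped by more than 0.5 rad (angle between bottle's own z axis and vertical above 0.5 rad).
It fails at once if a wash bottle shifted by more than 30 mm or tipped (distance of any of wash_1, wash_2 from where it was at the start of the episode above 0.03 m or angle between any of wash_1, wash_2's own z axis and vertical above 0.3 rad).
It also fails if it takes over 58 s, if anything falls off the work surface, if the arm or the gripper's body presses on something with over 40 N, if the wrist force passes 120 N, or if a joint passes its speed limit or range.

## Robot

A 6-joint arm with a two-finger parallel gripper is mounted at the origin on a cart in front of the work surface, level with it; the furniture and walls round the work are solid. World frame = base frame: x ahead of the robot, y to its left, z up, the work surface at z = 0. Lengths are in m, angles in rad, forces in N, time in s.
With the tool pointing down it reaches from about 0.35 to 0.975 m from the base axis. Payload 4.9 kg.
Tool frame: the origin (TCP) lies at the very end of the fingers, on their centre line; the grasp point (between the pads) lies bot.grip_depth behind it (bot.grip_depth is the distance from the TCP to the grasp point, in m); z points along the fingers, y is the line along which they close (so a half turn about z gives the same grasp; the last joint's range is limited). The gripper opens to 85 mm and grips with 20 to 120 N. Pads are 22 mm wide; open, the fingers measure 114 mm over their backs; the gripper's body (76 mm by 85 mm) begins 54 mm behind the grasp point. The pads swing forward as they close: fully open they stand 13 mm farther back than shut.
Start: joints at [1.223, 0.053, 1.613, -0, 1.476, -0.119], TCP at [0.142, 0.609, 0.231] pointing down, gripper open.
Joint ranges: [-3.01, 3.01], [-1.01, 2.22], [0.06, 2.58], [-1.02, 4.17], [0.09, 2.62], [-3.14, 3.14]. Speed limits (rad/s): [2.57, 2.57, 3.14, 3.14, 3.14, 3.14].

## Interface

Orientations are given as a unit quaternion [w, x, y, z].
In Python, from plant import bot gives the robot as it stands. The module is installed in compiled form; this text tells all that it offers.
- The arm moves only by the shell command python3 -m inch 'ROWS' [FORCE]. ROWS is a JSON object of lists of equal length, an entry for each row: "hand": the opening, from -1 (shut) to 1 (fully open); "delta_pos": the shift along the tool's x, y, z in m, a list of three; "dr": the turn, a rotation vector about the tool's x, y, z in units of 5 degrees (1.0 is 5 degrees), a list of three. A call has 1 to 12 rows; each row is the pose to reach, as a shift and turn from the pose commanded when the call began, along the tool's axes at that moment; what a row does not reach only later rows make up. A row lasts 1/10 s, in which the tool goes at most 50 mm and 8.59 degrees, less where a joint would pass 70% of its speed; a pose out of reach is approached as far as the arm can. A call with a gripper value outside its range is refused whole. The fingers move at their own pace and stop on an object; FORCE is the grip in N (left out, the last holds). Time passes only in rows, so rows that repeat a pose let the fingers close. It gives the time, the measured TCP pose, the force, the opening and the grip force at its end, in the units of the state.
- bot.read_state(): the state, without advancing time (a new reading comes with each control period).
- bot.capture(name): name is "side" or "top" or "wrist"; returns a dict with "img" (400x640x3 uint8, red, green, blue), "fx", "fy", "cx", "cy" (pixels), "R" (3x3) and "t" (3): a world point X has camera coordinates R X + t. Camera axes: x right, y down, z forward; pixel columns grow to the right and rows downward; lengths in m; the calibration is good to about 2 mm. A picture is of the moment at which its call begins. There is no depth.
- bot.hand_in(): hands the job in; it is judged then, once.
The state is a dict: "clock": time; "qpos": joint angles; "qvel": joint speeds; "tau": joint torques, N m; "tcp_pos": TCP position; "tcp_rot": TCP orientation; "force": force on the tool from outside, world axes, zero at the start; "moment": the same for the moment, N m; "gripper_width": finger opening in m; "grasp_force": force on a finger pad.
Only numpy, scipy, OpenCV 4.12 (cv2) and the standard library are available. Lean on these libraries where they do the work, as an engineer would, in place of code of your own. Each camera call takes 0.05 s, during which the arm holds its last target. There are 200 camera calls.

## Working session

There is one attempt and no reset: what is moved stays moved. The work goes in short steps, Python scripts to look and compute and a shell command to move; the robot and the scene stay as the last step left them, time stands still between calls to the robot, and variables do not carry over. Pictures are saved under pics/ and viewed, at most 10 in all, crops included, and the job is handed in when it is done.

```bash
mkdir -p pics; cat > h.py <<'E'
import numpy as np, cv2, pickle
from plant import bot
def snap(n,f):
    c=bot.capture(n); cv2.imwrite(f'pics/{f}.png',c['img'][:,:,::-1]); pickle.dump(c,open(f'pics/{f}.pkl','wb')); return c
def load(f): return pickle.load(open(f'pics/{f}.pkl','rb'))
def proj(c,X):
    p=c['R']@np.array(X)+c['t']; return np.array([c['fx']*p[0]/p[2]+c['cx'],c['fy']*p[1]/p[2]+c['cy']])
def ray(c,u,v):
    d=c['R'].T@np.array([(u-c['cx'])/c['fx'],(v-c['cy'])/c['fy'],1]); return -c['R'].T@c['t'],d/np.linalg.norm(d)
def atz(c,u,v,z):
    o,d=ray(c,u,v); return o+d*(z-o[2])/d[2]
def tri(*a):
    A=0;b=0
    for c,u,v in a:
        o,d=ray(c,u,v); P=np.eye(3)-np.outer(d,d); A=A+P; b=b+P@o
    return np.linalg.solve(A,b)
E
python3 - <<'E'
from h import *
np.set_printoptions(precision=3,suppress=True)
for n in('side','top'):
    c=snap(n,n+'0'); print(n,-c['R'].T@c['t'],c['R'],c['fx'])
s=bot.read_state();print(s,bot.grip_depth)
E
```

```text
side [0.496 0.872 0.708] [[-0.996 -0.084 -0.008]
 [-0.045  0.61  -0.791]
 [ 0.071 -0.788 -0.611]] 417.5918582950755
top [0.35  0.126 1.096] [[ 0.018 -1.    -0.013]
 [-0.981 -0.015 -0.194]
 [ 0.194  0.017 -0.981]] 366.5040322829136
{'clock': 0.1, 'qpos': array([ 1.223,  0.053,  1.614, -0.   ,  1.476, -0.119]), 'qvel': array([ 0.   , -0.001, -0.003,  0.   , -0.002,  0.002]), 'tau': array([  0.001, -39.491, -37.136,  -0.   ,   0.004,  -0.   ]), 'tcp_pos': array([0.142, 0.608, 0.23 ]), 'tcp_rot': array([-0.   ,  0.114,  0.993, -0.001]), 'force': array([-0.892, -0.374,  0.214]), 'moment': array([-0.015,  0.043, -0.052]), 'grasp_force': 0.0, 'gripper_width': 0.08528949477402122} 0.0187
```

View pics/side0.png

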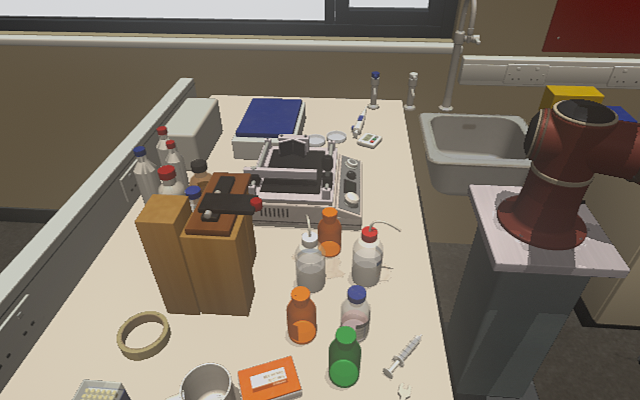

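View pics/top0.png

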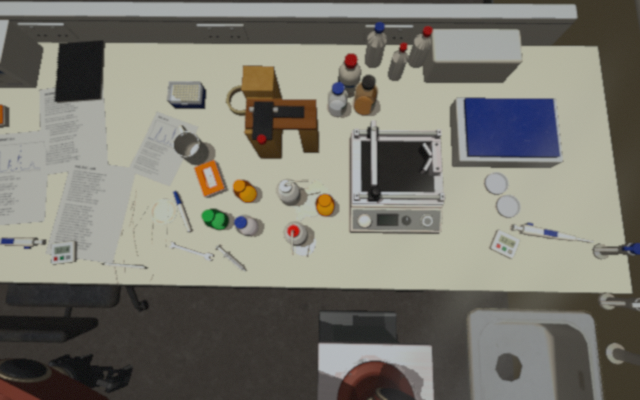

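The side view shows the blue-capped bottle at (357,300), with wash bottles at (310,265) and (368,258) and the shaker around (305,180). In the top view the bottle's cap is at (243,222) and the shaker's V cradle is at (427,157). I'll enlarge both.

```bash
python3 - <<'E'
from h import *
def crop(f,x0,y0,w,h,k):
    i=cv2.imread(f'pics/{f}.png')[y0:y0+h,x0:x0+w]; return cv2.resize(i,None,fx=k,fy=k,interpolation=cv2.INTER_CUBIC)
a=crop('top0',340,120,110,120,5)  # 550x600
b=crop('top0',200,180,60,60,4)
c=np.zeros((600,800,3),np.uint8); c[:,:550]=a; c[:240,555:795]=b
cv2.imwrite('pics/ctop.png',c)
cv2.imwrite('pics/cside.png',crop('side0',235,130,160,115,5))
E
```

```text
(no output)
```

View pics/ctop.png

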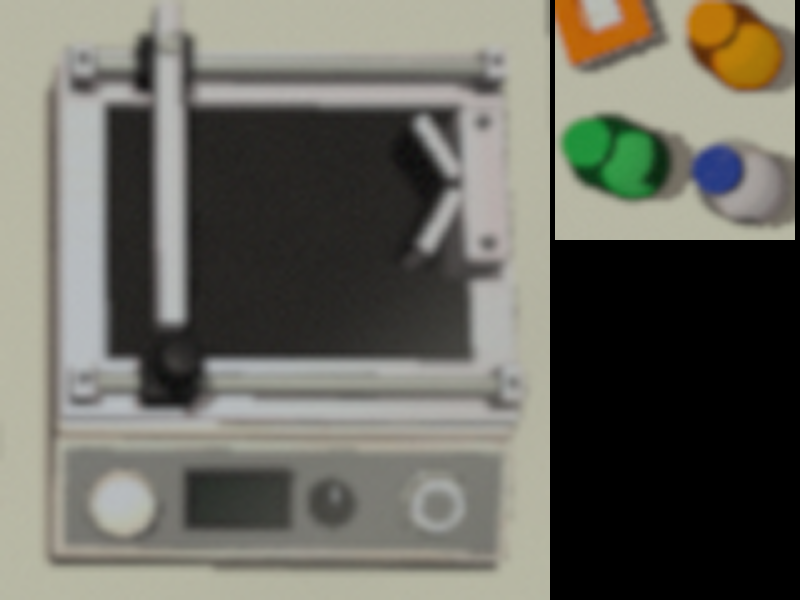

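View pics/cside.png

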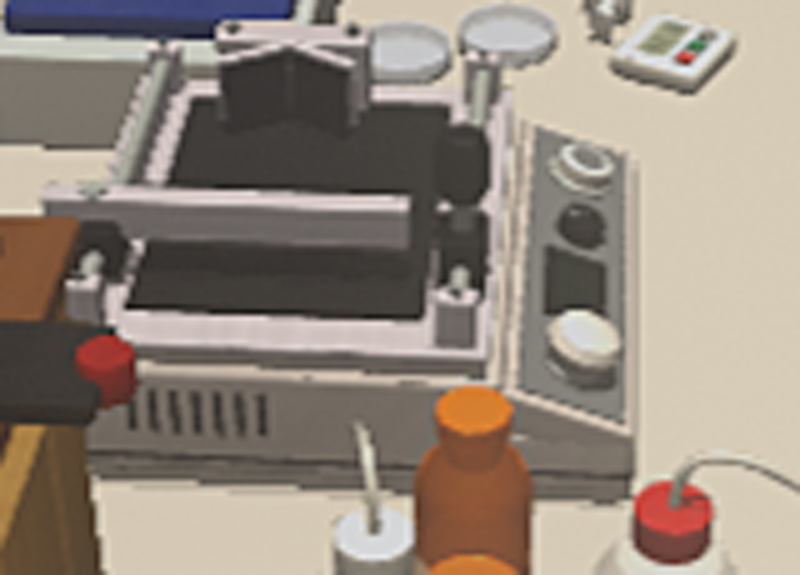

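```bash
python3 - <<'E'
from h import *
np.set_printoptions(precision=4,suppress=True)
T=load('top0');S=load('side0')
t=lambda u,v:(T,340+u/5,120+v/5)
s=lambda u,v:(S,235+u/5,130+v/5)
print('bottle',atz(T,240.75,222.25,.12), 'side cap',atz(S,357,294,.12))
for n,p in dict(BL=(107,105),BR=(462,105),FR=(470,355),FL=(108,357)).items(): print('mat',n,atz(*t(*p),.095))
for n,p in dict(VB=(422,118),apex=(455,182),VF=(428,250)).items(): print('V',n,atz(*t(*p),.139))
print('apex side',atz(*s(292,42),.139),'ends',atz(*s(222,68),.139),atz(*s(360,68),.139))
print('knobtop',atz(*t(180,352),.182),'side',atz(*s(463,135),.182))
print('bar',atz(*t(171,325),.14),atz(*t(168,40),.14))
print('start',tri(t(437,503),s(585,160)),'stop',tri(t(123,500),s(585,332)))
print('housing corners z~? FL,FR',atz(*t(52,560),.0),atz(*t(497,566),.0))
for f,p in dict(w1=(T,289,185),w2=(T,294,231)).items(): print(f,atz(*p,.139))
print('orange',atz(T,326,203,.12),'green',atz(T,200+(588-555)/4,180+140/4,.12),atz(T,200+(715-555)/4,180+22/4,.12))
E
```

```text
bottle [0.4746 0.3688 0.12  ] side cap [0.4745 0.3785 0.12  ]
mat BL [0.7181 0.0423 0.095 ]
mat BR [ 0.7208 -0.1607  0.095 ]
mat FR [ 0.5742 -0.1595  0.095 ]
mat FL [0.57   0.0419 0.095 ]
V VB [ 0.6967 -0.126   0.139 ]
V apex [ 0.6605 -0.1426  0.139 ]
V VF [ 0.622  -0.1266  0.139 ]
apex side [ 0.6577 -0.1423  0.139 ] ends [ 0.6919 -0.1111  0.139 ] [ 0.6169 -0.1163  0.139 ]
knobtop [0.554  0.0126 0.182 ] side [0.5518 0.0186 0.182 ]
bar [0.5782 0.0121 0.14  ] [0.7398 0.0125 0.14  ]
start [ 0.4936 -0.1452  0.0677] stop [0.4906 0.0324 0.0783]
housing corners z~? FL,FR [0.466  0.0675 0.    ] [ 0.4669 -0.1976  0.    ]
w1 [0.575  0.2404 0.139 ]
w2 [0.4514 0.2227 0.139 ]
orange [0.5309 0.1404 0.12  ] green [0.4929 0.4582 0.12  ] [0.576  0.3773 0.12  ]
```

```bash
cat >> h.py <<'E'
from scipy.spatial.transform import Rotation as Ro
np.set_printoptions(precision=4,suppress=True)
def go(target,yaw=.017):
    s=bot.read_state(); q=s['tcp_rot']; r=Ro.from_quat([q[1],q[2],q[3],q[0]])
    y=np.array([-np.sin(yaw),np.cos(yaw),0]); z=np.array([0,0,-1.]); G=Ro.from_matrix(np.c_[np.cross(y,z),y,z])
    print('tcp',s['tcp_pos'],'d',r.inv().apply(np.array(target)-s['tcp_pos']),'dr',np.degrees((r.inv()*G).as_rotvec())/5,'F',s['force'],'w',s['gripper_width'],s['grasp_force'],s['clock'])
E
python3 -c "
from h import *
go([.4746,.370,.24])"
```

```text
tcp [0.1415 0.6082 0.2302] d [-0.3784 -0.1565 -0.0096] dr [-0.021  -0.0049 -2.8162] F [-0.8919 -0.3736  0.2137] w 0.08528949477402122 0.0 0.1
```

```bash
python3 -m inch '{"hand":[0.4,0.4,0.4,0.4,0.4,0.4,0.4,0.4,0.4,0.4,0.4,0.4],"delta_pos":[[-0.02,-0.008,-0.002],[-0.06,-0.025,-0.005],[-0.105,-0.043,-0.01],[-0.15,-0.062,-0.01],[-0.195,-0.08,-0.01],[-0.24,-0.099,-0.01],[-0.285,-0.118,-0.01],[-0.32,-0.132,-0.01],[-0.35,-0.145,-0.01],[-0.37,-0.153,-0.01],[-0.378,-0.157,-0.01],[-0.378,-0.157,-0.01]],"dr":[[0,0,-0.3],[0,0,-0.7],[0,0,-1.2],[0,0,-1.6],[0,0,-2],[0,0,-2.4],[0,0,-2.8],[0,0,-2.8],[0,0,-2.8],[0,0,-2.8],[0,0,-2.8],[0,0,-2.8]]}' 40
python3 - <<'E'
from h import *
c=snap('wrist','w1'); snap('top','t1'); snap('side','s1')
a=cv2.imread('pics/w1.png'); b=cv2.imread('pics/s1.png')[240:380,260:420]
print(-c['R'].T@c['t'],proj(c,[.4746,.37,.12]))
o=np.zeros((600,800,3),np.uint8); o[:400,:640]=a; 
o[400:600,:228]=cv2.resize(b,(228,200)); 
t=cv2.imread('pics/t1.png')[190:250,210:280]; o[400:600,240:473]=cv2.resize(t,(233,200),interpolation=cv2.INTER_CUBIC)
cv2.imwrite('pics/c1.png',o)
go([.4746,.370,.09])
E
```

```text
clock: 1.3
tcp_pos: [0.4745, 0.3694, 0.2407]
tcp_rot: [-0.001, -0.007, 1.0, -0.0]
force: [-0.1, 0.2, 0.7]
gripper_width: 0.06
grasp_force: 0.0
[0.3943 0.3676 0.383 ] [322.8245 197.2199]
tcp [0.4734 0.3707 0.2411] d [-0.0013 -0.0008  0.1511] dr [ 0.0013 -0.0077 -0.0037] F [-0.4821  0.1155  0.3906] w 0.05986733096550291 0.0 1.45
```

View pics/c1.png

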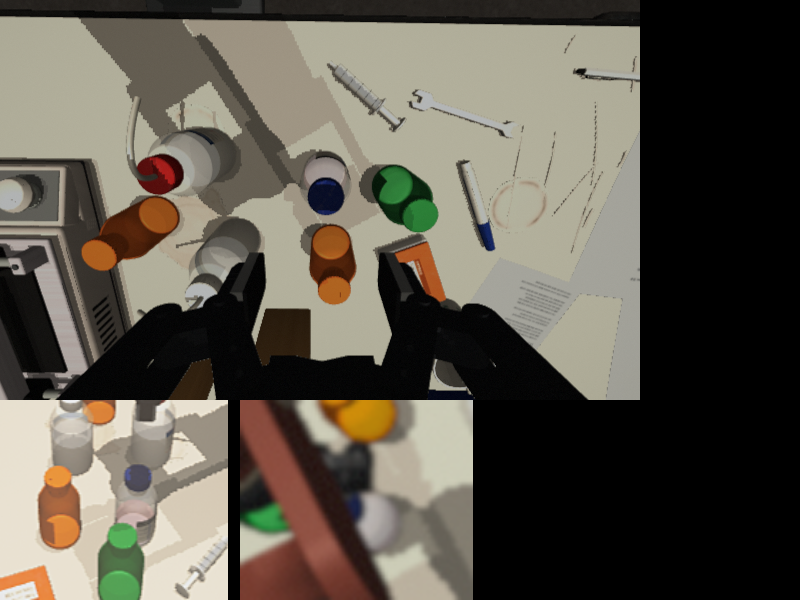

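The wrist view shows the blue cap at (326,196), 3 px from where I predicted. That puts the bottle at about (0.474, 0.372). I'll go down and grip the cap.

```bash
python3 -m inch '{"hand":[0.4,0.4,0.4,0.4,0.4,0.4,-0.6,-0.6,-0.6,-0.6,-0.6,-0.6],"delta_pos":[[0,0.001,0.03],[0,0.001,0.07],[0,0.001,0.11],[0,0.001,0.135],[0,0.001,0.15],[0,0.001,0.152],[0,0.001,0.152],[0,0.001,0.152],[0,0.001,0.152],[0,0.001,0.152],[0,0.001,0.152],[0,0.001,0.152]],"dr":[[0,0,0],[0,0,0],[0,0,0],[0,0,0],[0,0,0],[0,0,0],[0,0,0],[0,0,0],[0,0,0],[0,0,0],[0,0,0],[0,0,0]]}' 40
python3 -c "
from h import *
go([.474,.37,.26])"
```

```text
clock: 2.65
tcp_pos: [0.4756, 0.3721, 0.0917]
tcp_rot: [0.002, -0.008, 1.0, 0.001]
force: [-0.3, 1.5, 5.6]
gripper_width: 0.0326
grasp_force: 40.5
tcp [0.4756 0.3721 0.0917] d [ 0.0011 -0.0017 -0.1684] dr [ 0.0291  0.0381 -0.0172] F [-0.2613  1.5444  5.5851] w 0.03261510591572758 40.531906485557556 2.65
```

```bash
python3 -m inch '{"hand":[-0.6,-0.6,-0.6,-0.6,-0.6,-0.6,-0.6],"delta_pos":[[0,0,-0.015],[0,0,-0.05],[0,0,-0.095],[0,0,-0.14],[0,0,-0.18],[0,0,-0.2],[0,0,-0.2]],"dr":[[0,0,0],[0,0,0],[0,0,0],[0,0,0],[0,0,0],[0,0,0],[0,0,0]]}'
python3 -c "
from h import *
go([.66,-.09,.29])"
```

```text
clock: 3.35
tcp_pos: [0.4756, 0.3716, 0.2943]
tcp_rot: [0.003, -0.008, 1.0, 0.002]
force: [-0.3, -0.1, -1.9]
gripper_width: 0.033
grasp_force: 40.4
tcp [0.4756 0.3716 0.2943] d [-0.1773 -0.4643  0.0039] dr [ 0.0385  0.0752 -0.019 ] F [-0.2913 -0.0844 -1.9434] w 0.03301601088619575 40.440001487731934 3.35
```

```bash
python3 -m inch '{"hand":[-0.6,-0.6,-0.6,-0.6,-0.6,-0.6,-0.6,-0.6,-0.6,-0.6,-0.6,-0.6],"delta_pos":[[-0.005,-0.013,0],[-0.018,-0.047,0],[-0.034,-0.09,0],[-0.052,-0.135,0],[-0.069,-0.18,0],[-0.086,-0.225,0],[-0.103,-0.27,0],[-0.12,-0.315,0],[-0.138,-0.36,0],[-0.153,-0.4,0],[-0.165,-0.43,0.001],[-0.172,-0.45,0.002]],"dr":[[0,0,0],[0,0,0],[0,0,0],[0,0,0],[0,0,0],[0.04,0.08,0],[0.04,0.08,0],[0.04,0.08,0],[0.04,0.08,0],[0.04,0.08,0],[0.04,0.08,0],[0.04,0.08,0]]}'
python3 -m inch '{"hand":[-0.6,-0.6,-0.6],"delta_pos":[[-0.005,-0.012,0],[-0.005,-0.013,0],[-0.005,-0.013,0]],"dr":[[0,0,0],[0,0,0],[0,0,0]]}'
python3 - <<'E'
from h import *
c=snap('top','t2'); d=snap('side','s2')
a=cv2.resize(cv2.imread('pics/t2.png')[110:240,340:450],None,fx=3.5,fy=3.5,interpolation=cv2.INTER_CUBIC)
b=cv2.resize(cv2.imread('pics/s2.png')[80:240,240:370],None,fx=3,fy=3,interpolation=cv2.INTER_CUBIC)
o=np.zeros((490,800,3),np.uint8); o[:a.shape[0],:a.shape[1]]=a; o[:b.shape[0],400:400+b.shape[1]]=b
cv2.imwrite('pics/c2.png',o)
s=bot.read_state(); p=s['tcp_pos']; print('bottle bottom px side',proj(d,p-[0,0,.0917]))
go([.66,-.10,.19])
E
```

```text
clock: 4.55
tcp_pos: [0.6521, -0.0794, 0.2832]
tcp_rot: [-0.007, -0.006, 1.0, -0.001]
force: [1.2, 0.5, -3.2]
gripper_width: 0.0331
grasp_force: 40.5
clock: 4.85
tcp_pos: [0.658, -0.0883, 0.2868]
tcp_rot: [-0.004, -0.008, 1.0, -0.001]
force: [-0.0, 0.6, -0.9]
gripper_width: 0.0333
grasp_force: 40.5
bottle bottom px side [289.4051 129.3558]
tcp [ 0.6582 -0.0877  0.2875] d [-0.0023 -0.0121  0.0975] dr [-0.0349 -0.081   0.0028] F [-0.2181 -0.0984 -2.0259] w 0.03294564382421419 40.54153561592102 4.95
```

View pics/c2.png

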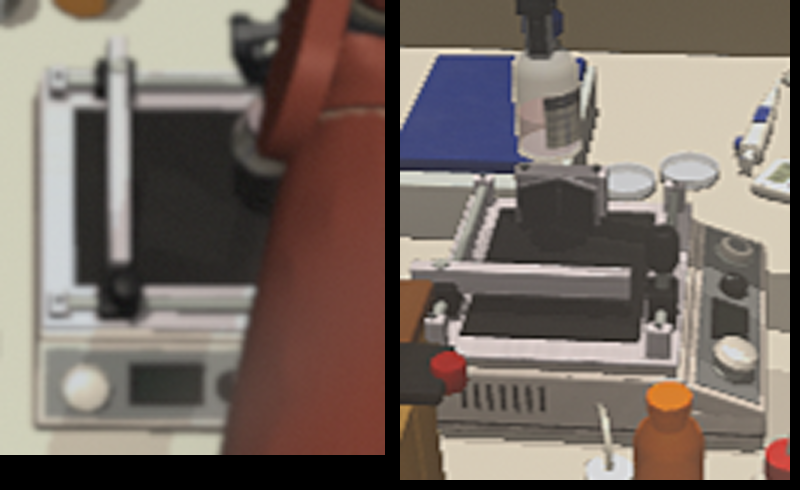

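```bash
python3 -m inch '{"hand":[-0.6,-0.6,-0.6,-0.6,-0.6,-0.6,-0.6],"delta_pos":[[-0.001,-0.007,0.01],[-0.001,-0.007,0.035],[-0.001,-0.007,0.06],[-0.001,-0.007,0.08],[-0.001,-0.007,0.09],[-0.001,-0.007,0.095],[-0.001,-0.007,0.096]],"dr":[[0,-0.08,0],[0,-0.08,0],[0,-0.08,0],[0,-0.08,0],[0,-0.08,0],[0,-0.08,0],[0,-0.08,0]]}'
python3 -c "
from h import *
go([.66,-.095,.187])"
```

```text
clock: 5.65
tcp_pos: [0.6589, -0.0963, 0.1912]
tcp_rot: [0.0, -0.008, 1.0, -0.002]
force: [1.4, -0.5, -2.3]
gripper_width: 0.0332
grasp_force: 40.6
tcp [ 0.6589 -0.0963  0.1912] d [-0.0011  0.0013  0.0042] dr [-0.0402 -0.0002 -0.0126] F [ 1.3998 -0.5436 -2.2759] w 0.03318953678482143 40.636823773384094 5.65
```

```bash
python3 -m inch '{"hand":[-0.6,-0.6,-0.6,-0.6],"delta_pos":[[0,0.001,0.002],[0,0.001,0.004],[0,0.001,0.005],[0,0.001,0.005]],"dr":[[0,0,0],[0,0,0],[0,0,0],[0,0,0]]}'
```

```text
clock: 6.05
tcp_pos: [0.659, -0.0955, 0.1866]
tcp_rot: [0.0, -0.008, 1.0, -0.002]
force: [-0.5, -0.1, -2.1]
gripper_width: 0.0331
grasp_force: 40.6
```

```bash
python3 -m inch '{"hand":[-0.6,-0.6,-0.6,-0.6],"delta_pos":[[0,0,0.001],[0,0,0.002],[0,0,0.003],[0,0,0.003]],"dr":[[0,0,0],[0,0,0],[0,0,0],[0,0,0]]}'
```

```text
clock: 6.45
tcp_pos: [0.6597, -0.0955, 0.1867]
tcp_rot: [0.001, -0.008, 1.0, -0.002]
force: [-3.8, 1.8, 7.8]
gripper_width: 0.0336
grasp_force: 41.6
```

The bottle is on the mat: the vertical force is now upward. I'll open partway and rise clear.

```bash
python3 -m inch '{"hand":[0.1,0.3,0.4,0.4,0.4,0.4,0.4,0.4,0.4,0.4],"delta_pos":[[0,0,-0.002],[0,0,-0.002],[0,0,-0.002],[0,0,-0.004],[0,0,-0.02],[0,0,-0.05],[0,0,-0.08],[0,0,-0.1],[0,0,-0.11],[0,0,-0.11]],"dr":[[0,0,0],[0,0,0],[0,0,0],[0,0,0],[0,0,0],[0,0,0],[0,0,0],[0,0,0],[0,0,0],[0,0,0]]}'
python3 - <<'E'
from h import *
go([.5545,.0126,.29])
E
```

```text
clock: 7.45
tcp_pos: [0.6597, -0.0953, 0.2963]
tcp_rot: [0.002, -0.008, 1.0, -0.002]
force: [0.6, -0.3, 0.2]
gripper_width: 0.0597
grasp_force: 0.0
tcp [ 0.6597 -0.0953  0.2963] d [0.1036 0.1096 0.0053] dr [-0.0537  0.0483 -0.0164] F [ 0.622  -0.2506  0.1915] w 0.05974639944146341 0.0 7.45
```

```bash
python3 -m inch '{"hand":[0.4,0.4,0.4,0.4,0.4,0.4],"delta_pos":[[0.02,0.021,0],[0.05,0.053,0],[0.08,0.085,0],[0.098,0.104,0],[0.104,0.11,0],[0.104,0.11,0]],"dr":[[0,0,0],[0,0,0],[0,0,0],[0,0,0],[0,0,0],[0,0,0]]}'
python3 - <<'E'
from h import *
c=snap('wrist','w3'); d=snap('side','s3')
o=np.zeros((600,800,3),np.uint8); o[:400,:640]=cv2.imread('pics/w3.png')
b=cv2.resize(cv2.imread('pics/s3.png')[90:190,250:400],(300,200),interpolation=cv2.INTER_CUBIC); o[400:,:300]=b
cv2.imwrite('pics/c3.png',o)
print(proj(c,[.554,.0126,.182]),proj(c,[.66,-.095,.215]),proj(c,[.4936,-.1452,.068]))
go([.5545,.0126,.16])
E
```

```text
clock: 8.05
tcp_pos: [0.5524, 0.0138, 0.292]
tcp_rot: [-0.001, -0.008, 1.0, -0.002]
force: [-0.1, -0.3, 0.4]
gripper_width: 0.0599
grasp_force: 0.0
[321.2384 202.3635] [199.9709 323.3404] [190.7403 122.8407]
tcp [0.5535 0.0127 0.2923] d [-0.0011  0.0004  0.1323] dr [-0.0433 -0.0074 -0.0209] F [ 0.394   0.0308 -0.7465] w 0.05968091862913559 0.0 8.15
```

View pics/c3.png

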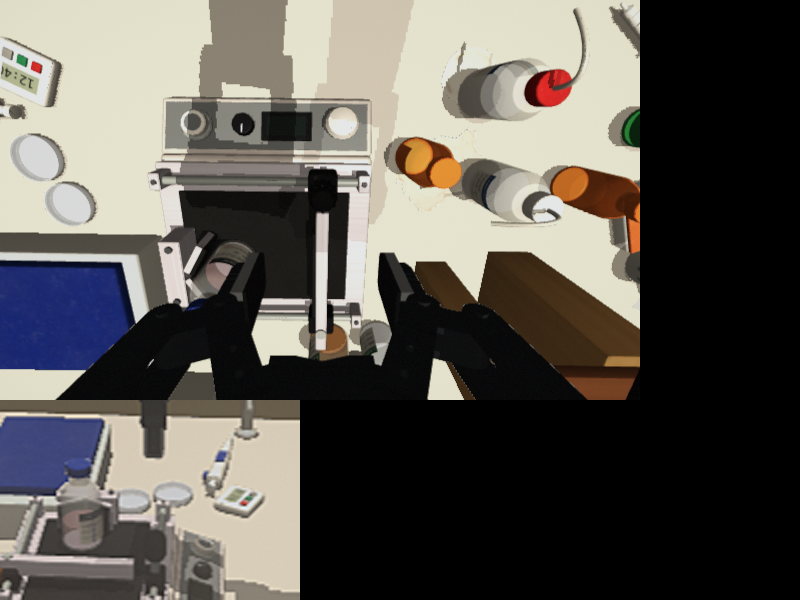

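The bottle stands upright in the cradle. The knob is at about (323,200), close to where I predicted. I'll pinch it.

```bash
python3 -m inch '{"hand":[0.4,0.4,0.4,0.4,0.4,0.4,-0.7,-0.7,-0.7,-0.7,-0.7,-0.7],"delta_pos":[[0,0.001,0.03],[0,0.001,0.07],[0,0.001,0.11],[0,0.001,0.13],[0,0.001,0.138],[0,0.001,0.14],[0,0.001,0.14],[0,0.001,0.14],[0,0.001,0.14],[0,0.001,0.14],[0,0.001,0.14],[0,0.001,0.14]],"dr":[[0,0,0],[0,0,0],[0,0,0],[0,0,0],[0,0,0],[0,0,0],[0,0,0],[0,0,0],[0,0,0],[0,0,0],[0,0,0],[0,0,0]]}' 30
python3 -c "
from h import *
go([.5545,-.06,.152])"
```

```text
clock: 9.35
tcp_pos: [0.5544, 0.0136, 0.155]
tcp_rot: [0.002, -0.008, 1.0, -0.002]
force: [0.6, -0.4, 5.7]
gripper_width: 0.0234
grasp_force: 29.9
tcp [0.5544 0.0136 0.155 ] d [ 0.0011 -0.0736  0.0033] dr [-0.0467  0.0423 -0.0152] F [ 0.614  -0.3628  5.6842] w 0.023369861494321666 29.865149036049843 9.35
```

```bash
python3 -m inch '{"hand":[-0.7,-0.7,-0.7,-0.7,-0.7,-0.7,-0.7],"delta_pos":[[0,-0.005,0],[0,-0.018,0],[0,-0.032,0],[0,-0.045,0],[0,-0.055,0],[0,-0.06,0],[0,-0.06,0]],"dr":[[0,0,0],[0,0,0],[0,0,0],[0,0,0],[0,0,0],[0,0,0],[0,0,0]]}'
python3 -m inch '{"hand":[-0.7,-0.7,-0.7,-0.7,-0.7,-0.7,-0.7,-0.7,-0.7,-0.7],"delta_pos":[[0,-0.002,0],[0,-0.004,0],[0,-0.006,0],[0,-0.008,0],[0,-0.01,0],[0,-0.012,0],[0,-0.014,0],[0,-0.016,0],[0,-0.018,0],[0,-0.018,0]],"dr":[[0,0,0],[0,0,0],[0,0,0],[0,0,0],[0,0,0],[0,0,0],[0,0,0],[0,0,0],[0,0,0],[0,0,0]]}'
```

```text
clock: 10.05
tcp_pos: [0.5548, -0.0469, 0.1551]
tcp_rot: [0.001, -0.007, 1.0, -0.002]
force: [-1.6, -1.3, 6.2]
gripper_width: 0.024
grasp_force: 29.9
clock: 11.05
tcp_pos: [0.5548, -0.062, 0.1551]
tcp_rot: [0.001, -0.008, 1.0, 0.001]
force: [-3.0, 7.6, 8.7]
gripper_width: 0.024
grasp_force: 30.1
```

```bash
python3 -m inch '{"hand":[-0.7,-0.7,-0.7,-0.7],"delta_pos":[[0,-0.001,0],[0,-0.002,0],[0,-0.003,0],[0,-0.003,0]],"dr":[[0,0,0],[0,0,0],[0,0,0],[0,0,0]]}'
python3 -m inch '{"hand":[-0.7,-0.7,-0.7,-0.7],"delta_pos":[[0,-0.001,0],[0,-0.002,0],[0,-0.003,0],[0,-0.003,0]],"dr":[[0,0,0],[0,0,0],[0,0,0],[0,0,0]]}'
```

```text
clock: 11.45
tcp_pos: [0.5548, -0.0621, 0.155]
tcp_rot: [0.0, -0.008, 1.0, 0.004]
force: [-3.0, 16.2, 9.2]
gripper_width: 0.0237
grasp_force: 30.7
clock: 11.85
tcp_pos: [0.5547, -0.0624, 0.155]
tcp_rot: [0.0, -0.009, 1.0, 0.007]
force: [-2.8, 26.5, 10.6]
gripper_width: 0.0235
grasp_force: 31.7
```

```bash
python3 - <<'E'
from h import *
c=snap('top','t4'); d=snap('side','s4'); w=snap('wrist','w4')
a=cv2.resize(cv2.imread('pics/t4.png')[125:205,350:450],(400,320),interpolation=cv2.INTER_CUBIC)
b=cv2.resize(cv2.imread('pics/s4.png')[110:190,250:350],(400,320),interpolation=cv2.INTER_CUBIC)
o=np.zeros((600,800,3),np.uint8); o[:320,:400]=a; o[:320,400:]=b; o[320:600,:448]=cv2.resize(cv2.imread('pics/w4.png'),(448,280))
cv2.imwrite('pics/c4.png',o)
E
```

```text
(no output)
```

View pics/c4.png

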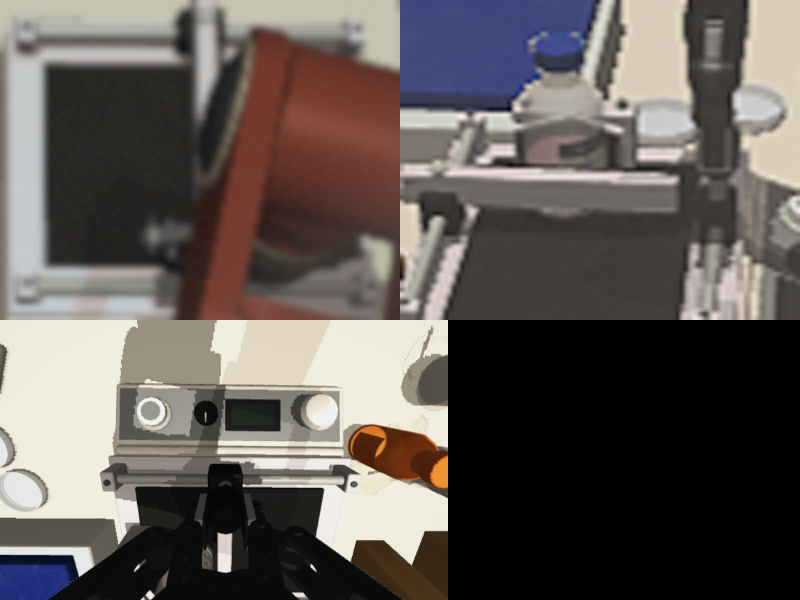

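```bash
python3 - <<'E'
from h import *
for f in('s3','s4'):
    c=load(f); h=cv2.cvtColor(c['img'],cv2.COLOR_RGB2HSV); m=cv2.inRange(h,(105,110,40),(130,255,255)); m[:112]=0;m[140:]=0;m[:,:272]=0;m[:,310:]=0
    n,l,st,ce=cv2.connectedComponentsWithStats(m); k=1+np.argmax(st[1:,4]); print(f,st[k],ce[k],'mid cap z.203',atz(c,*ce[k],.203))
c=load('s4'); print('proj seat-guess cap',proj(c,[.66,-.11,.203]),proj(c,[.66,-.098,.203]))
# bar face top edge & bar front end px in s4 crop: top face left far edge
for u,v in((680,178),(680,185),(400,178)): print(atz(c,250+(u-400)/4,110+v/4,.14))
E
```

```text
s3 [272 112  26  23 392] [281.8112 120.3189] mid cap z.203 [ 0.6831 -0.1228  0.203 ]
s4 [272 112  26  23 384] [281.7135 120.3203] mid cap z.203 [ 0.6833 -0.1228  0.203 ]
proj seat-guess cap [289.7696 122.8232] [289.127 124.951]
[ 0.5769 -0.0605  0.14  ]
[ 0.5761 -0.0519  0.14  ]
[ 0.7593 -0.0477  0.14  ]
```

The bar stalled with the force climbing to 26 N. It travelled 75.6 mm from roughly 21 mm open, so it's now at about 0.097, which matches the bottle clamped home. I'll ease the load, release the knob and lift.

```bash
python3 -m inch '{"hand":[-0.7,-0.7,-0.7,0.0,0.3,0.3,0.3,0.3,0.3,0.3,0.3,0.3],"delta_pos":[[0,0.002,0],[0,0.004,0],[0,0.006,0],[0,0.006,0],[0,0.006,0],[0,0.006,0],[0,0.006,-0.005],[0,0.006,-0.03],[0,0.006,-0.06],[0,0.006,-0.09],[0,0.006,-0.1],[0,0.006,-0.1]],"dr":[[0,0,0],[0,0,0],[0,0,0],[0,0,0],[0,0,0],[0,0,0],[0,0,0],[0,0,0],[0,0,0],[0,0,0],[0,0,0],[0,0,0]]}'
python3 - <<'E'
from h import *
T=load('top0'); S=load('side0'); W=load('w3'); V=load('w4')
t=(T,427.4,220.6); s=(S,235+585/5,130+160/5); w=(W,195,123); v=(V,152/.7,(411-320)/.7)
print(tri(t,w,v),tri(t,s,w,v),[atz(*k,.068) for k in(t,s,w,v)])
go([.47,-.142,.25])
E
```

```text
clock: 13.2
tcp_pos: [0.5553, -0.0643, 0.2553]
tcp_rot: [0.002, -0.008, 1.0, -0.002]
force: [-0.3, 0.3, -0.1]
gripper_width: 0.0554
grasp_force: 0.0
[ 0.4957 -0.1493  0.047 ] [ 0.4934 -0.142   0.0691] [array([ 0.4946, -0.1453,  0.068 ]), array([ 0.4926, -0.1444,  0.068 ]), array([ 0.4937, -0.1401,  0.068 ]), array([ 0.4929, -0.1413,  0.068 ])]
tcp [ 0.5553 -0.0643  0.2553] d [ 0.0865 -0.0764  0.0053] dr [-0.0523  0.0432 -0.0198] F [-0.2813  0.2835 -0.0854] w 0.05543975519173555 0.0 13.2
```

```bash
python3 -m inch '{"hand":[-1,-1,-1,-1,-1,-1,-1,-1,-1],"delta_pos":[[0.015,-0.013,0],[0.04,-0.035,0],[0.065,-0.057,0.01],[0.085,-0.072,0.02],[0.095,-0.08,0.04],[0.095,-0.08,0.05],[0.095,-0.08,0.055],[0.095,-0.08,0.055],[0.095,-0.08,0.055]],"dr":[[0,-0.5,0],[0,-1.3,0],[0,-2.3,0],[0,-3.2,0],[0,-4,0],[0,-4,0],[0,-4,0],[0,-4,0],[0,-4,0]]}'
python3 - <<'E'
from h import *
w=snap('wrist','w5'); d=snap('side','s5'); snap('top','t5')
s=bot.read_state(); q=s['tcp_rot']; R=Ro.from_quat([q[1],q[2],q[3],q[0]]); print(R.as_matrix()[:,2],s['tcp_pos'],s['gripper_width'])
B=np.array([.4935,-.143,.068]); print('to button, tool axes',R.inv().apply(B-s['tcp_pos'])); print(proj(w,B),proj(d,B))
o=np.zeros((600,800,3),np.uint8); o[:400,:640]=cv2.imread('pics/w5.png')
b=cv2.imread('pics/s5.png')[110:190,260:390]; o[400:,:325]=cv2.resize(b,(325,200),interpolation=cv2.INTER_CUBIC)
t=cv2.imread('pics/t5.png')[130:240,350:450]; o[400:,340:522]=cv2.resize(t,(182,200),interpolation=cv2.INTER_CUBIC)
cv2.imwrite('pics/c5.png',o)
E
```

```text
clock: 14.1
tcp_pos: [0.4618, -0.1453, 0.1994]
tcp_rot: [0.174, -0.009, 0.985, -0.0]
force: [-0.3, 0.3, -0.3]
gripper_width: 0.0003
grasp_force: 0.0
[ 0.3429  0.0019 -0.9394] [ 0.4617 -0.1454  0.1997] 0.00019671744629559492
to button, tool axes [0.0152 0.0024 0.1346]
[324.4936 177.9972] [351.6712 162.2516]
```

View pics/c5.png

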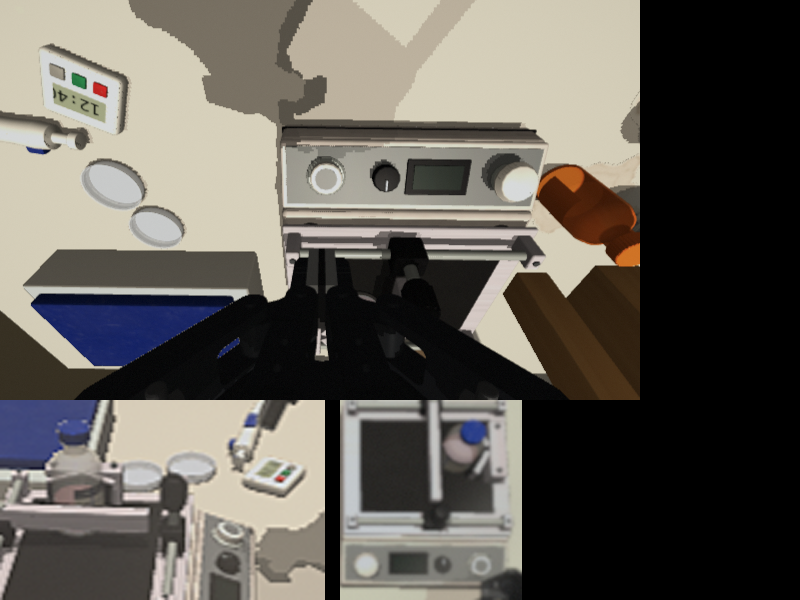

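The start button is at (326,178), matching the prediction. Before I press it, I'll check the bottle against the V.

```bash
python3 - <<'E'
from h import *
c=load('t5'); h=cv2.cvtColor(c['img'],cv2.COLOR_RGB2HSV); m=cv2.inRange(h,(105,120,60),(130,255,255)); m[:135]=0;m[165:]=0;m[:,:405]=0;m[:,440:]=0
n,l,st,ce=cv2.connectedComponentsWithStats(m); k=1+np.argmax(st[1:,4]); print(st[k],ce[k],atz(c,*ce[k],.213))
cv2.imwrite('pics/c6.png',cv2.resize(cv2.imread('pics/t5.png')[135:195,385:450],None,fx=9,fy=9,interpolation=cv2.INTER_CUBIC))
E
```

```text
[417 142  13  12 131] [422.7481 147.1832] [ 0.6604 -0.102   0.213 ]
```

View pics/c6.png

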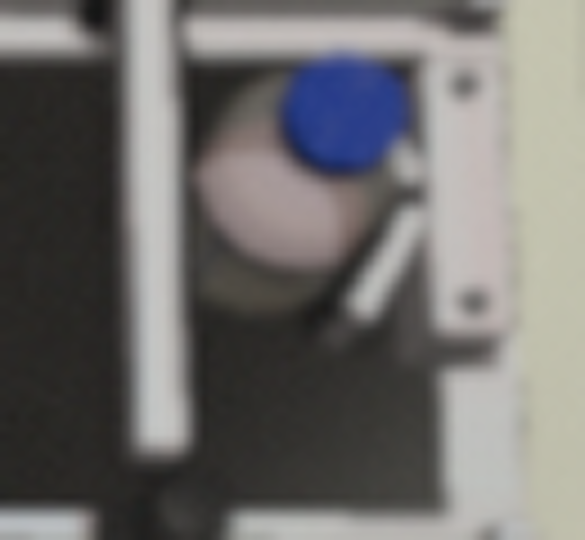

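The bottle is centred between the V arms at x 0.660 and touches both the bar and the cradle. Next I'll approach the start button.

```bash
python3 -m inch '{"hand":[-1,-1,-1,-1,-1,-1],"delta_pos":[[0.008,0.002,0.02],[0.015,0.003,0.06],[0.015,0.003,0.1],[0.015,0.003,0.118],[0.015,0.003,0.124],[0.015,0.003,0.124]],"dr":[[0,0,0],[0,0,0],[0,0,0],[0,0,0],[0,0,0],[0,0,0]]}'
python3 -m inch '{"hand":[-1,-1,-1,-1,-1,-1,-1,-1],"delta_pos":[[0,0,0.002],[0,0,0.004],[0,0,0.006],[0,0,0.008],[0,0,0.01],[0,0,0.012],[0,0,0.014],[0,0,0.014]],"dr":[[0,0,0],[0,0,0],[0,0,0],[0,0,0],[0,0,0],[0,0,0],[0,0,0],[0,0,0]]}'
```

```text
clock: 14.85
tcp_pos: [0.4891, -0.1423, 0.0767]
tcp_rot: [0.173, -0.008, 0.985, -0.0]
force: [-0.7, 0.3, 0.3]
gripper_width: 0.0
grasp_force: 0.0
clock: 15.65
tcp_pos: [0.494, -0.1431, 0.0663]
tcp_rot: [0.173, -0.009, 0.985, -0.0]
force: [-17.8, 2.8, 22.9]
gripper_width: -0.0001
grasp_force: 13.9
```

```bash
for i in 1 2 3 4 5; do python3 -m inch '{"hand":[-1,-1],"delta_pos":[[0,0,-0.002],[0,0,-0.002]],"dr":[[0,0,0],[0,0,0]]}' | egrep 'pos|force: \['; done
```

```text
tcp_pos: [0.4937, -0.143, 0.0668]
force: [-0.7, 0.5, 3.9]
tcp_pos: [0.4931, -0.143, 0.0684]
force: [1.4, -0.7, 5.0]
tcp_pos: [0.4918, -0.1427, 0.0696]
force: [0.8, -1.3, 2.5]
tcp_pos: [0.4905, -0.1423, 0.0708]
force: [0.1, -0.4, 1.2]
tcp_pos: [0.4894, -0.1419, 0.0721]
force: [-0.2, -0.0, 0.2]
```

The force rose to 5 N over about 6 mm of springy travel and then hit a hard stop, so the button went fully in and came out again. I'll back away.

```bash
python3 -m inch '{"hand":[-1,-1,-1,-1,-1,-1,-1],"delta_pos":[[0,0,-0.01],[0,0,-0.04],[0,0,-0.08],[0,0,-0.11],[0,0,-0.12],[0,0,-0.12],[0,0,-0.12]],"dr":[[0,0,0],[0,0,0],[0,0,0],[0,0,0],[0,0,0],[0,0,0],[0,0,0]]}'
python3 - <<'E'
from h import *
c=snap('top','t6'); h=cv2.cvtColor(c['img'],cv2.COLOR_RGB2HSV); m=cv2.inRange(h,(105,120,60),(130,255,255)); m[:135]=0;m[165:]=0;m[:,:405]=0;m[:,440:]=0
n,l,st,ce=cv2.connectedComponentsWithStats(m); k=1+np.argmax(st[1:,4]); print(ce[k])
print(bot.hand_in())
E
```

```text
clock: 17.35
tcp_pos: [0.4487, -0.1423, 0.1842]
tcp_rot: [0.173, -0.008, 0.985, 0.0]
force: [0.1, 0.4, -0.2]
gripper_width: -0.0003
grasp_force: 0.0
[422.7692 147.1385]
the job is handed in; nothing more can be done
None
```

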